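# Find the vice's rocking foot and press its shim flat

### The arm

A 6-joint arm with a two-finger parallel gripper is mounted at the origin on the work surface. World frame = base frame: x ahead of the robot, y to its left, z up, the work surface at z = 0. Lengths are in m, angles in rad, forces in N, time in s.
With the tool pointing down it reaches from about 0.325 to 0.75 m from the base axis. Payload 7.6 kg.
Tool frame: the origin (TCP) lies between the finger pads; the fingertips stand 19 mm ahead of it and the grasp point (between the pads) is the TCP; z points along the fingers, x is the direction in which the jaws open and shut, and the axes are right-handed (so a half turn about z gives the same grasp; the last joint's range is limited). The gripper opens to 85 mm and grips with 20 to 120 N. Pads are 22 mm wide; open, the fingers measure 114 mm over their backs; the gripper's body (76 mm by 85 mm) begins 54 mm behind the grasp point. The pads swing forward as they close: fully open they stand 13 mm farther back than shut.
Start: joints at [-1.399, 0.052, 1.401, -0, 1.689, -0.07], TCP at [0.126, -0.51, 0.218] pointing down, gripper open.
Joint ranges: [-2.9, 2.9], [-0.91, 2.17], [0.12, 2.37], [-1.06, 4.2], [0.26, 2.73], [-2.93, 2.93]. Speed limits (rad/s): [2.57, 2.57, 3.01, 3.14, 3.14, 3.14].

### API

Orientations are given as a unit quaternion [x, y, z, w].
In Python, from bench import robot gives the robot as it stands. The module is installed in compiled form; this text tells all that it offers.
- The arm moves only by the tool carry_out, never from a script. Its argument "motion" is a list of rows, each a list of 2 entries, a list of its own where there are three numbers: the shift along the world's x, y, z in units of 1 m (1.0 is 1 m), then the turn, a rotation vector about the world's x, y, z in units of 90 degrees (1.0 is 90 degrees). In form: [[[x, y, z], [rx, ry, rz]], ...]. A call has exactly 5 rows; each row shifts and turns the commanded pose from where the row before left it; what a row does not reach is not made up. A row lasts 1/8 s, in which the tool goes at most 62.5 mm and 10.7 degrees, less where a joint would pass 70% of its speed; a pose out of reach is approached as far as the arm can. A call with a number of a shift or a turn outside -1 to 1 is refused whole. A call with a gripper value outside its range is refused whole. "fingers" is the gripper's target within -1 to 1 (shut at 1, half-way at 0, fully open at -1), set as the call begins (left out, the last holds). The fingers move at their own pace and stop on an object; "grip_force" is the grip in N (left out, the last holds). Time passes only in rows, so rows that do not move let the fingers close, or fill a call up. It gives the time, the measured TCP pose, the force and the opening at its end, in the units of the state.
- robot.observe(): the state, without advancing time (a new reading comes with each control period).
- robot.snapshot(name): name is "side" or "top" or "wrist"; returns a dict with "color" (480x640x3 uint8, red, green, blue), "fovy" (degrees; the focal length in pixels is half the picture's height over the tangent of half this angle, whatever the lens; pixels are square), "cx", "cy" (the principal point, pixels), "rvec" (rotation vector, rad) and "tvec" (3), from world to camera coordinates, as OpenCV has them; the wrist camera has in their place "tool_from_camera" (4x4, takes a point from camera to tool coordinates, whose origin is the TCP and whose axes are the tool frame's). Camera axes: x right, y down, z forward; pixel columns grow to the right and rows downward; lengths in m; the calibration is good to about 2 mm. A picture is of the moment at which its call begins: read the wrist's pose just before it. There is no depth.
- robot.close_job(): hands the job in, once; it reports no verdict.
Trained networks look in the newest picture that a camera, given by its name, has taken for a name from the list of things; names that differ only in an ending like _2 or _b are one class to them, and where a whole thing is asked for, a point or a joint stands for the part that bears it (a point fixed in the world has none). Each returns a list of dicts, best first, with "p" (0 to 1); they miss things now and then, are a little off and sometimes report something else, mostly with a low value. They report only what shows in the picture. A call takes as long as a camera call.
- robot.boxes_of(camera, target): "bbox" ([left, top, right, bottom] in pixels, round what is visible of it).
- robot.spot_point(camera, target): "uv" ([column, row] in pixels: a listed point, or the origin of a listed thing).
The state is a dict: "time": time; "joint_pos": joint angles; "joint_vel": joint speeds; "joint_torque": joint torques, N m; "position": TCP position; "tool_rot": TCP orientation; "contact_force": force on the tool from outside, world axes, zero at the start; "torque": the same for the moment, N m; "grip_width": finger opening in m.
Only numpy, scipy, OpenCV 4.12 (cv2) and the standard library are available. Lean on these libraries where they do the work, as an engineer would, in place of code of your own. Each camera call takes 0.05 s, during which the arm holds its last target.

### The job

The pipe vice rocks on one of its four feet. With the fingertips push down on one foot after another until you find the one that gives, then press the upturned shim tongue in front of that foot down flat on its block. Leave the other three shims standing, do not lift or shift the vice, leave the things around it alone, and finish clear of everything.

Things in the scene. Friction and masses are not known exactly. Their poses are not given: they have to be found in the camera images.
- bed: dark steel bed plate, 300 x 250 x 10 mm, fixed to the bench; origin at the centre of its underside, z up, x away from the robot, y left. On it, under each of the vice's four feet, stand a round pad and, in front (bed -x) of the foot, a small steel block with a shim. All four corners look alike
- vice: blue pipe vice, 3 kg (varies), resting by its four feet on the pads: base 12 mm thick, a pipe (34 mm thick, 180 mm long along x) strapped on its middle; 67 mm tall. Origin at the centre of its underside, 30 mm above the bench; axes as the bed's (front = -x, left = +y). Three feet are solid; one, any of the four, stands on a soft pad and gives when pushed (see joint rocking_pad)
- foot_1 (a point): centre of the top face of the vice's front left foot, the place to push; a flat lug 50 mm (x) by 68 mm (y), reaching 28 mm outward and 40 mm inward of this point, top 42 mm above the bench
- foot_2 (a point): centre of the top face of the vice's front right foot, the place to push; a flat lug 50 mm (x) by 68 mm (y), reaching 28 mm outward and 40 mm inward of this point, top 42 mm above the bench
- foot_3 (a point): centre of the top face of the vice's rear left foot, the place to push; a flat lug 50 mm (x) by 68 mm (y), reaching 28 mm outward and 40 mm inward of this point, top 42 mm above the bench
- foot_4 (a point): centre of the top face of the vice's rear right foot, the place to push; a flat lug 50 mm (x) by 68 mm (y), reaching 28 mm outward and 40 mm inward of this point, top 42 mm above the bench
- shim_spot_1 (a point): where to press foot_1's shim (front left): bed-fixed point on its tongue's top as when flat, 29.5 mm above the bench, 67 mm in front (bed -x) of the foot's centre. Tongue: bare metal leaf 45 x 30 (y) x 3 mm, hinged across its rear end 36 mm behind this point; its front end, 11 mm ahead, first stands 20 mm higher. Pressed straight down with about 6 N it goes flat and stays
- shim_spot_2 (a point): where to press foot_2's shim (front right): bed-fixed point on its tongue's top as when flat, 29.5 mm above the bench, 67 mm in front (bed -x) of the foot's centre. Tongue: bare metal leaf 45 x 30 (y) x 3 mm, hinged across its rear end 36 mm behind this point; its front end, 11 mm ahead, first stands 20 mm higher. Pressed straight down with about 6 N it goes flat and stays
- shim_spot_3 (a point): where to press foot_3's shim (rear left): bed-fixed point on its tongue's top as when flat, 29.5 mm above the bench, 67 mm in front (bed -x) of the foot's centre. Tongue: bare metal leaf 45 x 30 (y) x 3 mm, hinged across its rear end 36 mm behind this point; its front end, 11 mm ahead, first stands 20 mm higher. Pressed straight down with about 6 N it goes flat and stays
- shim_spot_4 (a point): where to press foot_4's shim (rear right): bed-fixed point on its tongue's top as when flat, 29.5 mm above the bench, 67 mm in front (bed -x) of the foot's centre. Tongue: bare metal leaf 45 x 30 (y) x 3 mm, hinged across its rear end 36 mm behind this point; its front end, 11 mm ahead, first stands 20 mm higher. Pressed straight down with about 6 N it goes flat and stays
- rocking_pad (a joint): how far the soft pad under the rocking foot is sunk, m: 0 to begin with, 0.0045 fully down. Pushed over its centre, that foot starts to give at about 4 N and is fully down at about 6 N, and comes up when let go (the diagonally opposite foot rises meanwhile). Once its shim is flat, the heel of the shim packs the gap and the foot no longer gives
- rocking_shim (a joint): angle by which the shim tongue of the rocking foot is pressed down, rad: 0 to 0.08 at the start (standing up about 28 degrees), 0.5 flat on its block. Which corner it is at is not told
- sound_a_shim (a joint): the same angle for the shim of one of the three solid feet (which one is not told); to be left standing
- sound_b_shim (a joint): the same angle for the shim of one of the three solid feet (which one is not told); to be left standing
- sound_c_shim (a joint): the same angle for the shim of one of the three solid feet (which one is not told); to be left standing
- offcut: bystander: white plastic pipe offcut standing on the bed in front of the vice, 32 mm thick, 55 mm tall; origin at the centre of its foot
- socket: bystander: dark steel pipe socket, 42 mm thick, 32 mm tall, standing on the bed behind the vice; origin at the centre of its foot
- wrench: bystander: steel wrench, 180 mm long, lying on the bench to the left; origin under its middle
- block: bystander: wooden block 60 x 45 x 30 mm on the bench to the right; origin under its centre

How it is judged:
By the outcome, as a careful person would: the job done as asked, in the order asked, and still so for the second after the job is handed in, with the robot touching nothing.
It also fails if it takes over 64 s, if anything falls off the work surface, if the arm or the gripper's body presses on something with over 40 N, if the wrist force passes 120 N, or if a joint passes its speed limit or range.

## Working session

There is one attempt and no reset: what is moved stays moved. The work goes in short steps, Python scripts to look and compute and a tool call to move; the robot and the scene stay as the last step left them, time stands still between calls to the robot, and variables do not carry over. Pictures are saved under pics/ and viewed, and the job is handed in when it is done.

Besides the shell and the picture viewer there is one more tool, called after "Emit:" as a command line: name --argument value ..., lists and objects as JSON in quotes. carry_out: Moves the arm, as the interface text tells. Shifts and turns lie within -1 to 1; 1 stands for 1 m of shift or 90 degrees of turn. Its arguments: {"type":"object","properties":{"motion":{"type":"array"},"fingers":{"type":"number"},"grip_force":{"type":"number"}},"required":["motion"]}

```bash
mkdir -p pics; cat > h.py <<'E'
from bench import robot
import numpy as np, cv2
def cam(s):
    f=240/np.tan(np.radians(s["fovy"])/2)
    K=np.array([[f,0,s["cx"]],[0,f,s["cy"]],[0,0,1]])
    return K,cv2.Rodrigues(np.array(s["rvec"],float))[0],np.array(s["tvec"],float)
def ray(s,uv,z):
    K,R,t=cam(s)
    d=R.T@np.linalg.inv(K)@np.array([uv[0],uv[1],1.]); o=-R.T@t
    return o+d*(z-o[2])/d[2]
def proj(s,p):
    K,R,t=cam(s); q=K@(R@np.array(p)+t); return q[:2]/q[2]
def save(s,n): cv2.imwrite("pics/"+n+".png",s["color"][:,:,::-1])
E
python3 - <<'E'
from h import *
o=robot.observe(); print({k:np.round(v,3) for k,v in o.items()})
for n in("top","side"):
    s=robot.snapshot(n); save(s,n+"0"); print(n,s["fovy"],s["cx"],s["cy"],s["rvec"],s["tvec"])
    for t,z in(("foot_1",.042),("shim_spot_1",.0295),("vice",.03),("bed",0),("offcut",.01),("socket",.01),("wrench",0),("block",0)):
        for d in robot.spot_point(n,t)[:6]: print(n,t,round(d["p"],2),np.round(d["uv"],1),np.round(ray(s,d["uv"],z),4))
E
```

```text
{'time': np.float64(0.0), 'joint_pos': array([-1.399,  0.053,  1.402, -0.   ,  1.689, -0.07 ]), 'joint_vel': array([ 0.   , -0.   , -0.001, -0.001, -0.   ,  0.   ]), 'joint_torque': array([ 0.0000e+00, -3.8167e+01, -3.6019e+01, -0.0000e+00,  6.0000e-03,
       -0.0000e+00]), 'position': array([ 0.126, -0.509,  0.217]), 'tool_rot': array([ 0.787, -0.617, -0.001, -0.001]), 'contact_force': array([-0.598, -0.451, -0.676]), 'torque': array([-0.084, -0.009, -0.049]), 'grip_width': np.float64(0.085)}
top 49.89941453553132 326.30268999953176 233.33649706259357 [ 2.18982702 -2.13394814  0.12569989] [-0.03246409  0.57280272  1.01005325]
top foot_1 0.95 [334.9 175.6] [ 0.6909 -0.0321  0.042 ]
top foot_1 0.89 [249.8 183.4] [0.6703 0.14   0.042 ]
top foot_1 0.59 [251.5 249.8] [0.5355 0.1308 0.042 ]
top foot_1 0.59 [343.8 239.1] [ 0.5617 -0.053   0.042 ]
top shim_spot_1 0.98 [261.7 284.7] [0.4668 0.1092 0.0295]
top shim_spot_1 0.98 [252.4 221.9] [0.5934 0.1332 0.0295]
top shim_spot_1 0.8 [339.3 207.3] [ 0.6281 -0.0428  0.0295]
top shim_spot_1 0.58 [347.  274.4] [ 0.4918 -0.0614  0.0295]
top vice 
[... 456 characters left out ...]
1 0.81 [334.8 212.4] [0.6613 0.1425 0.042 ]
side foot_1 0.62 [362.7 253.8] [ 0.6911 -0.0364  0.042 ]
side foot_1 0.58 [305.9 265.2] [ 0.5598 -0.0537  0.042 ]
side shim_spot_1 0.66 [337.3 264.8] [ 0.6307 -0.0494  0.0295]
side shim_spot_1 0.57 [262.7 230.2] [0.4788 0.1169 0.0295]
side vice 0.6 [323.1 238.5] [0.6166 0.0548 0.03  ]
side bed 0.69 [324.2 254.3] [0.615  0.0324 0.    ]
side offcut 0.86 [275.3 260.9] [0.4977 0.0156 0.01  ]
side socket 0.74 [370.6 232.8] [0.7395 0.0842 0.01  ]
side wrench 0.91 [277.  186.3] [0.5387 0.369  0.    ]
side block 0.7 [345.5 391.1] [ 0.583 -0.375  0.   ]
side block 0.59 [325.2 252.1] [0.6188 0.0405 0.    ]
side block 0.15 [362.8 253.6] [0.7051 0.0182 0.    ]
```

View pics/top0.png

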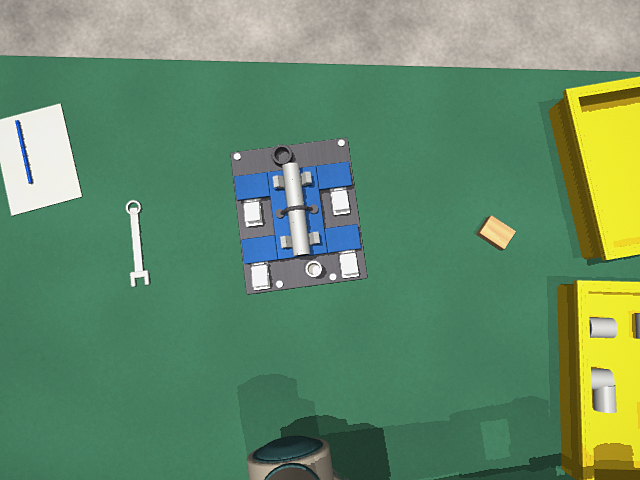

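View pics/side0.png

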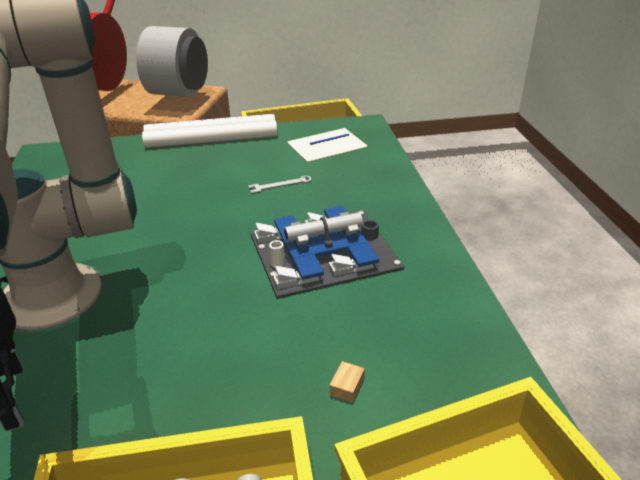

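```bash
python3 - <<'E'
from h import *
from scipy.optimize import least_squares
F={1:[(.5355,.1308),(.5355,.1167)],2:[(.5617,-.053),(.5598,-.0537)],3:[(.6703,.14),(.6613,.1425)],4:[(.6909,-.0321),(.6911,-.0364)]}
S={1:[(.4668,.1092),(.4788,.1169)],3:[(.5934,.1332)],4:[(.6281,-.0428),(.6307,-.0494)],2:[(.4918,-.0614)]}
sg={1:(-1,1),2:(-1,-1),3:(1,1),4:(1,-1)}
def m(p,k,sh):
    x,y,th,a,b=p; l=np.array([sg[k][0]*a-(.067 if sh else 0),sg[k][1]*b]);c,s=np.cos(th),np.sin(th)
    return np.array([x+c*l[0]-s*l[1],y+s*l[0]+c*l[1]])
def r(p): return np.concatenate([m(p,k,sh)-q for D,sh in((F,0),(S,1)) for k in D for q in D[k]])
o=least_squares(r,[.61,.04,.15,.065,.09],loss="soft_l1",f_scale=.004); print(o.x.round(4)); print((r(o.x).reshape(-1,2)*1000).round(1))
for k in sg: print(k,m(o.x,k,0).round(4),m(o.x,k,1).round(4))
E
```

```text
[0.6135 0.0442 0.144  0.0661 0.0891]
[[-0.2 -7.9]
 [-0.2  6.2]
 [-0.8 -0.5]
 [ 1.1  0.2]
 [-4.1  1.9]
 [ 4.9 -0.6]
 [ 0.9 -2.4]
 [ 0.7  1.9]
 [ 2.2  4.1]
 [-9.8 -3.6]
 [ 6.5 -0.9]
 [-2.6 -1.3]
 [-5.2  5.3]
 [ 2.8 -1.7]]
1 [0.5353 0.1229] [0.469  0.1133]
2 [ 0.5609 -0.0535] [ 0.4946 -0.0631]
3 [0.6662 0.1419] [0.5999 0.1323]
4 [ 0.6918 -0.0345] [ 0.6255 -0.0441]
```

Emit:
carry_out --motion '[[[0.042, 0.044, 0.003], [0, 0, -0.03]], [[0.042, 0.044, 0.003], [0, 0, -0.03]], [[0.042, 0.044, 0.003], [0, 0, 0]], [[0.042, 0.044, 0.003], [0, 0, 0]], [[0.042, 0.044, 0.003], [0, 0, 0]]]' --fingers 1

```text
time: 1.52
position: [0.3368, -0.2882, 0.2332]
tool_rot: [0.757, -0.653, 0.0, 0.0]
contact_force: [0.5, -1.7, 0.9]
grip_width: -0.0
```

Emit:
carry_out --motion '[[[0.042, 0.044, 0.003], [0, 0, 0]], [[0.042, 0.044, 0.003], [0, 0, 0]], [[0.042, 0.044, 0.003], [0, 0, 0]], [[0.042, 0.044, 0.003], [0, 0, 0]], [[0.042, 0.044, 0.003], [0, 0, 0]]]'

```text
time: 2.15
position: [0.5469, -0.068, 0.2481]
tool_rot: [0.757, -0.653, 0.0, -0.0]
contact_force: [0.4, -0.7, 0.5]
grip_width: -0.0002
```

```bash
cat >> h.py <<'E'
from scipy.spatial.transform import Rotation as Rn
def wsnap(n=None):
    o=robot.observe(); s=robot.snapshot("wrist")
    T=np.eye(4);T[:3,:3]=Rn.from_quat(o["tool_rot"]).as_matrix();T[:3,3]=o["position"]
    M=np.linalg.inv(T@np.array(s["tool_from_camera"]))
    s["rvec"]=cv2.Rodrigues(M[:3,:3])[0].ravel(); s["tvec"]=M[:3,3]
    if n: save(s,n)
    return s
def st():
    o=robot.observe(); print(round(float(o["time"]),2),"pos",o["position"].round(4),"F",o["contact_force"].round(2),"T",o["torque"].round(2),"rot",o["tool_rot"].round(3),"w",round(float(o["grip_width"]),3))
E
python3 - <<'E'
from h import *
st(); s=wsnap("w1")
for t,z in(("foot_1",.042),("shim_spot_1",.0295)):
    for d in robot.spot_point("wrist",t)[:6]: print(t,round(d["p"],2),np.round(d["uv"],1),np.round(ray(s,d["uv"],z),4))
for n,p in dict(f1=(.5353,.1229,.042),f2=(.5609,-.0535,.042),f3=(.6662,.1419,.042),f4=(.6918,-.0345,.042),s1=(.469,.1133,.0295),s2=(.4946,-.0631,.0295),s3=(.5999,.1323,.0295),s4=(.6255,-.0441,.0295)).items(): print(n,proj(s,p).round())
E
```

```text
2.15 pos [ 0.5469 -0.068   0.2481] F [ 0.39 -0.71  0.49] T [-0.09 -0.02 -0.04] rot [ 0.757 -0.653  0.    -0.   ] w -0.0
foot_1 0.94 [137.4 186.1] [0.5357 0.123  0.042 ]
foot_1 0.65 [114.8  41.5] [0.666  0.1434 0.042 ]
foot_1 0.58 [314.5 183.3] [ 0.5649 -0.0541  0.042 ]
foot_1 0.56 [312.4  36.5] [ 0.6964 -0.0338  0.042 ]
shim_spot_1 0.66 [130.6 117.5] [0.601  0.1359 0.0295]
shim_spot_1 0.63 [312.2 118.1] [ 0.627  -0.0428  0.0295]
f1 [138. 187.]
f2 [313. 187.]
f3 [116.  42.]
f4 [312.  42.]
s1 [152. 245.]
s2 [314. 246.]
s3 [134. 119.]
s4 [313. 120.]
```

View pics/w1.png

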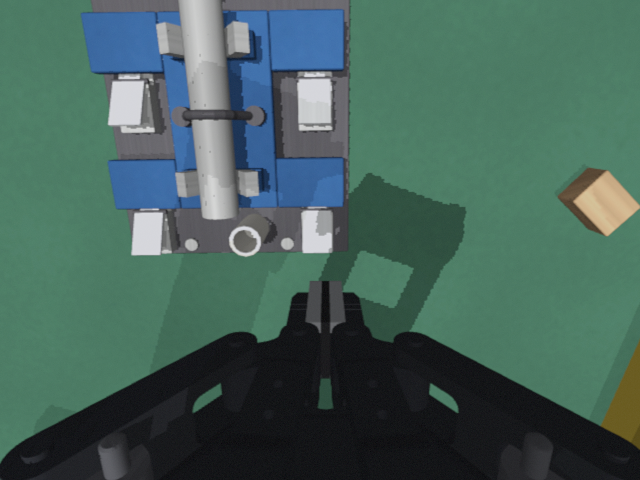

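Emit:
carry_out --motion '[[[0.0073, 0.007, -0.04], [0, 0, 0]], [[0.0073, 0.007, -0.05], [0, 0, 0]], [[0, 0, -0.05], [0, 0, 0]], [[0, 0, -0.03], [0, 0, 0]], [[0, 0, -0.01], [0, 0, 0]]]'

```text
time: 2.92
position: [0.5588, -0.0566, 0.066]
tool_rot: [0.757, -0.654, -0.001, 0.001]
contact_force: [-0.4, -0.6, -0.3]
grip_width: -0.0001
```

Emit:
carry_out --motion '[[[0, 0, -0.002], [0, 0, 0]], [[0, 0, -0.001], [0, 0, 0]], [[0, 0, -0.001], [0, 0, 0]], [[0, 0, -0.001], [0, 0, 0]], [[0, 0, -0.001], [0, 0, 0]]]'

```text
time: 3.55
position: [0.5605, -0.0557, 0.062]
tool_rot: [0.757, -0.653, 0.0, -0.0]
contact_force: [-1.3, 0.5, 0.3]
grip_width: -0.0001
```

Emit:
carry_out --motion '[[[0, 0, -0.001], [0, 0, 0]], [[0, 0, -0.001], [0, 0, 0]], [[0, 0, 0], [0, 0, 0]], [[0, 0, 0], [0, 0, 0]], [[0, 0, 0], [0, 0, 0]]]'

```text
time: 4.18
position: [0.5604, -0.0557, 0.0599]
tool_rot: [0.757, -0.653, 0.0, 0.0]
contact_force: [0.7, -0.0, 0.7]
grip_width: 0.0004
```

Emit:
carry_out --motion '[[[0, 0, -0.001], [0, 0, 0]], [[0, 0, -0.001], [0, 0, 0]], [[0, 0, 0], [0, 0, 0]], [[0, 0, 0], [0, 0, 0]], [[0, 0, 0], [0, 0, 0]]]'

```text
time: 4.8
position: [0.5603, -0.0558, 0.0578]
tool_rot: [0.757, -0.653, 0.0, 0.0]
contact_force: [-1.2, -0.4, 0.1]
grip_width: 0.0002
```

```bash
python3 - <<'E'
from h import *
st(); s=wsnap("w2");s=robot.snapshot("side");save(s,"s2"); st()
E
```

```text
4.8 pos [ 0.5603 -0.0558  0.0578] F [-1.19 -0.43  0.13] T [-0.    0.03 -0.01] rot [ 0.757 -0.653  0.     0.   ] w 0.0
4.9 pos [ 0.5604 -0.0557  0.0579] F [-0.58 -0.1   0.23] T [ 0.   -0.03 -0.02] rot [ 0.757 -0.653  0.     0.   ] w -0.0
```

```bash
python3 - <<'E'
import cv2
i=cv2.imread("pics/s2.png")[170:320,220:420]; cv2.imwrite("pics/s2c.png",cv2.resize(i,(800,600),interpolation=cv2.INTER_CUBIC))
E
```

```text
(no output)
```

View pics/s2c.png

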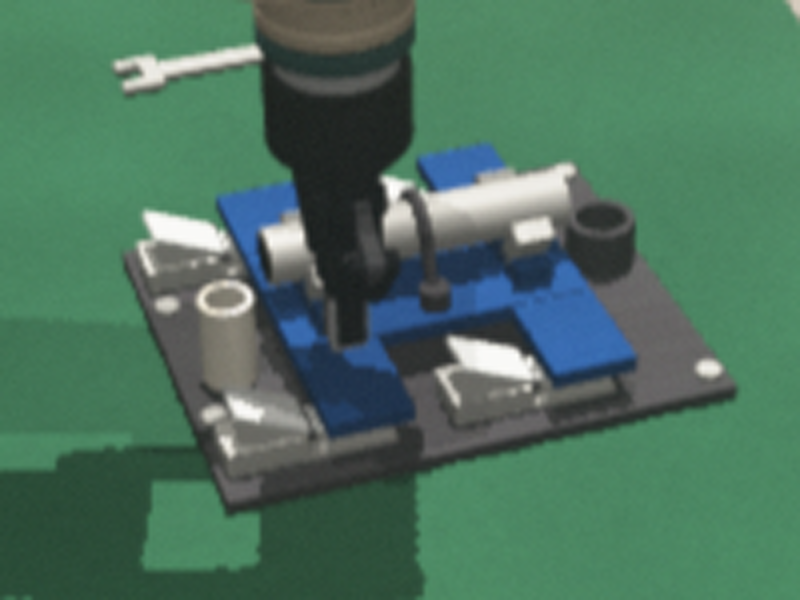

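View pics/w2.png

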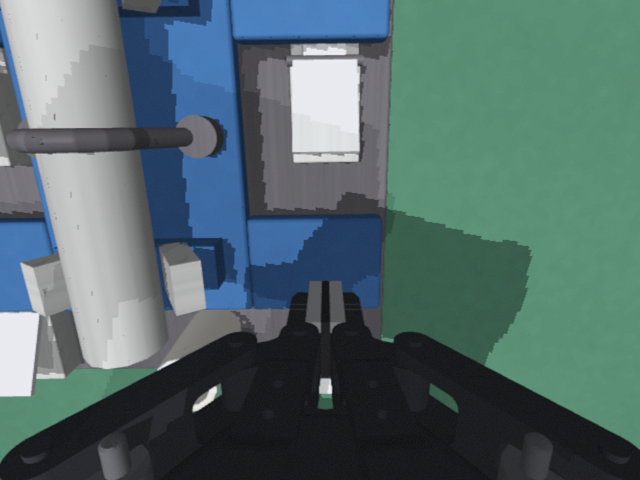

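```bash
python3 - <<'E'
from h import *
o=robot.observe();p=o["position"]
s=robot.snapshot("side");w=wsnap()
for dz in(0,-.01,-.019,-.025): print(dz,proj(s,p+[0,0,dz]).round(1),proj(w,p+[0,0,dz]).round(1))
print(proj(s,[.5609,-.0535,.042]),proj(w,[.5609,-.0535,.042]))
E
```

```text
0 [306.1 260. ] [326.2 288.5]
-0.01 [306.2 263.6] [326.1 280. ]
-0.019 [306.3 266.9] [326. 273.]
-0.025 [306.4 269. ] [326.  268.8]
[306.37416295 265.08710483] [321.93435326 273.87591653]
```

Emit:
carry_out --motion '[[[0, 0, -0.001], [0, 0, 0]], [[0, 0, -0.001], [0, 0, 0]], [[0, 0, -0.001], [0, 0, 0]], [[0, 0, 0], [0, 0, 0]], [[0, 0, 0], [0, 0, 0]]]'

```text
time: 5.62
position: [0.5603, -0.0558, 0.0548]
tool_rot: [0.757, -0.653, 0.0, 0.0]
contact_force: [-0.2, 0.2, -0.2]
grip_width: 0.0001
```

Emit:
carry_out --motion '[[[0, 0, -0.001], [0, 0, 0]], [[0, 0, -0.001], [0, 0, 0]], [[0, 0, -0.001], [0, 0, 0]], [[0, 0, 0], [0, 0, 0]], [[0, 0, 0], [0, 0, 0]]]'

```text
time: 6.25
position: [0.5604, -0.0558, 0.0518]
tool_rot: [0.757, -0.653, 0.0, 0.0]
contact_force: [-0.5, -0.1, -0.1]
grip_width: -0.0001
```

Emit:
carry_out --motion '[[[0, 0, -0.001], [0, 0, 0]], [[0, 0, -0.001], [0, 0, 0]], [[0, 0, -0.001], [0, 0, 0]], [[0, 0, 0], [0, 0, 0]], [[0, 0, 0], [0, 0, 0]]]'

```text
time: 6.88
position: [0.5604, -0.0558, 0.0488]
tool_rot: [0.757, -0.653, 0.0, 0.0]
contact_force: [0.7, -0.3, 0.2]
grip_width: 0.0001
```

```bash
python3 - <<'E'
from h import *
st();s=wsnap("w3");s=robot.snapshot("side")
i=s["color"][170:320,220:420,::-1]; cv2.imwrite("pics/s3c.png",cv2.resize(i,(800,600),interpolation=cv2.INTER_CUBIC))
E
```

```text
6.88 pos [ 0.5604 -0.0558  0.0488] F [ 0.7  -0.31  0.23] T [-0.02 -0.01  0.05] rot [ 0.757 -0.653  0.     0.   ] w 0.0
```

View pics/s3c.png

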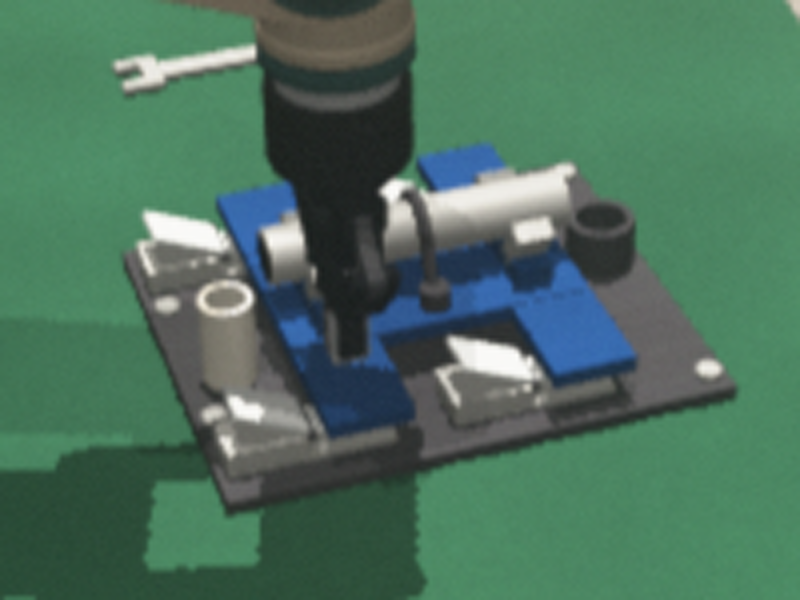

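Emit:
carry_out --motion '[[[0, 0, -0.001], [0, 0, 0]], [[0, 0, -0.001], [0, 0, 0]], [[0, 0, -0.001], [0, 0, 0]], [[0, 0, -0.001], [0, 0, 0]], [[0, 0, 0], [0, 0, 0]]]'

```text
time: 7.6
position: [0.5603, -0.0557, 0.0447]
tool_rot: [0.757, -0.653, -0.0, 0.0]
contact_force: [0.3, -0.1, 0.8]
grip_width: 0.0002
```

Emit:
carry_out --motion '[[[0, 0, -0.001], [0, 0, 0]], [[0, 0, -0.001], [0, 0, 0]], [[0, 0, -0.001], [0, 0, 0]], [[0, 0, 0], [0, 0, 0]], [[0, 0, 0], [0, 0, 0]]]'

```text
time: 8.22
position: [0.5604, -0.0557, 0.0418]
tool_rot: [0.757, -0.653, 0.0, 0.0]
contact_force: [-0.0, -0.1, 0.6]
grip_width: 0.0002
```

```bash
python3 - <<'E'
from h import *
st();s=wsnap("w4");s=robot.snapshot("side")
i=s["color"][170:320,220:420,::-1]; cv2.imwrite("pics/s4c.png",cv2.resize(i,(800,600),interpolation=cv2.INTER_CUBIC))
E
```

```text
8.22 pos [ 0.5604 -0.0557  0.0418] F [-0.02 -0.05  0.63] T [-0.02 -0.03  0.02] rot [ 0.757 -0.653  0.     0.   ] w 0.0
```

View pics/s4c.png

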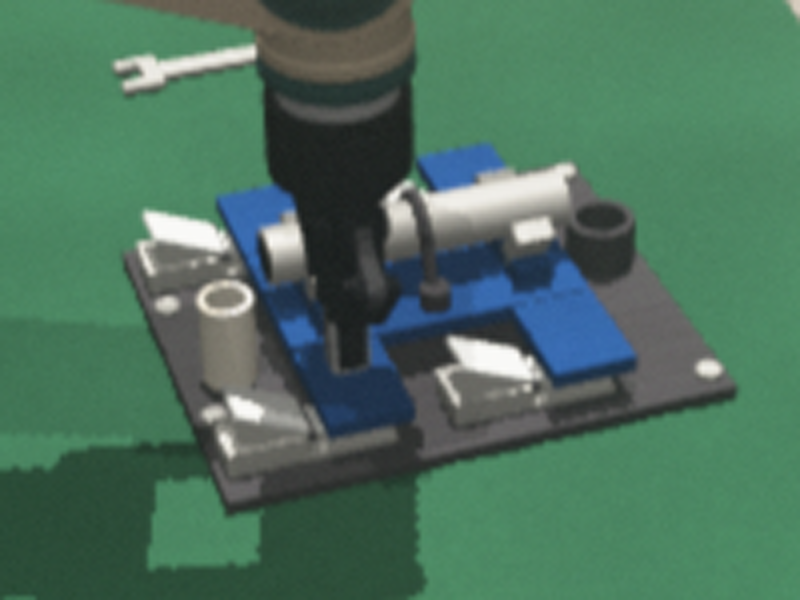

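View pics/w4.png

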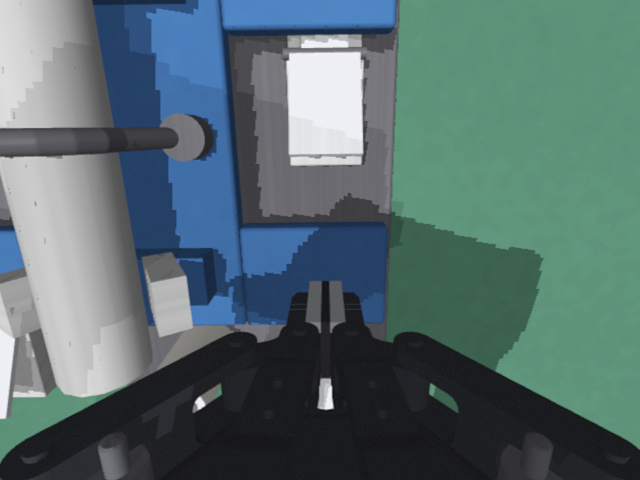

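Emit:
carry_out --motion '[[[0, 0, -0.001], [0, 0, 0]], [[0, 0, -0.001], [0, 0, 0]], [[0, 0, -0.001], [0, 0, 0]], [[0, 0, 0], [0, 0, 0]], [[0, 0, 0], [0, 0, 0]]]'

```text
time: 8.95
position: [0.5604, -0.0558, 0.0388]
tool_rot: [0.757, -0.653, 0.0, 0.0]
contact_force: [-0.2, -0.5, -0.9]
grip_width: -0.0
```

Emit:
carry_out --motion '[[[0, 0, -0.001], [0, 0, 0]], [[0, 0, -0.001], [0, 0, 0]], [[0, 0, -0.001], [0, 0, 0]], [[0, 0, 0], [0, 0, 0]], [[0, 0, 0], [0, 0, 0]]]'

```text
time: 9.57
position: [0.5604, -0.0558, 0.0358]
tool_rot: [0.757, -0.653, 0.0, 0.0]
contact_force: [-0.4, 0.2, 0.0]
grip_width: -0.0004
```

```bash
python3 - <<'E'
from h import *
st();s=wsnap("w5");i=s["color"][200:350,220:420,::-1]; cv2.imwrite("pics/w5c.png",cv2.resize(i,(800,600),interpolation=cv2.INTER_CUBIC))
s=robot.snapshot("side")
i=s["color"][220:295,260:360,::-1]; cv2.imwrite("pics/s5c.png",cv2.resize(i,(800,600),interpolation=cv2.INTER_CUBIC))
E
```

```text
9.57 pos [ 0.5604 -0.0558  0.0358] F [-0.45  0.22  0.  ] T [-0.01 -0.02 -0.03] rot [ 0.757 -0.653  0.     0.   ] w -0.0
```

View pics/s5c.png

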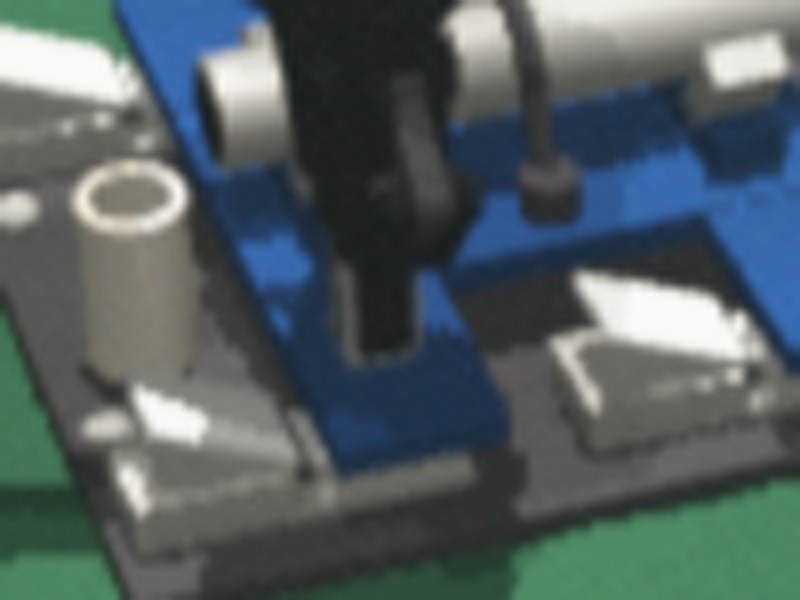

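View pics/w5c.png

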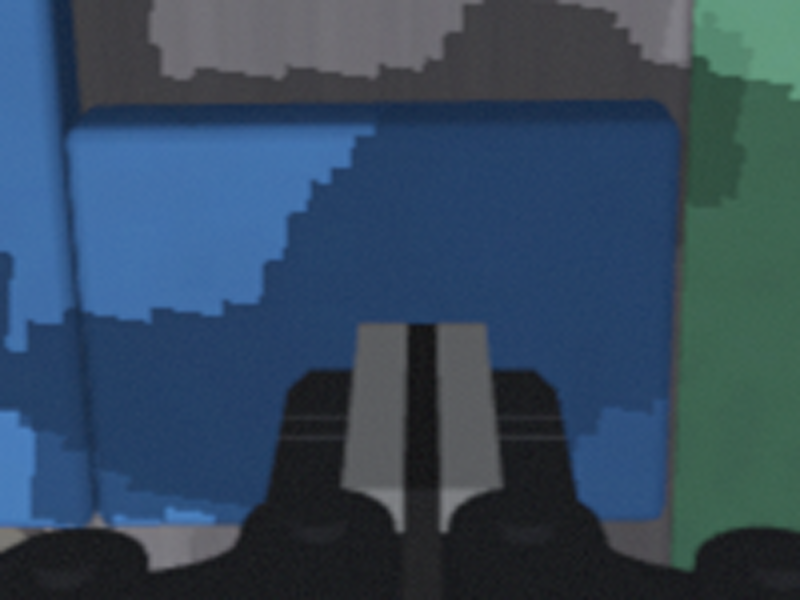

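Emit:
carry_out --motion '[[[0, 0, -0.001], [0, 0, 0]], [[0, 0, -0.001], [0, 0, 0]], [[0, 0, -0.001], [0, 0, 0]], [[0, 0, 0], [0, 0, 0]], [[0, 0, 0], [0, 0, 0]]]'

```text
time: 10.3
position: [0.5603, -0.0557, 0.0328]
tool_rot: [0.757, -0.653, 0.0, 0.0]
contact_force: [0.1, -0.5, 0.7]
grip_width: -0.0001
```

```bash
python3 - <<'E'
from h import *
s=robot.snapshot("side");w=wsnap("w6")
p=np.array([.5604,-.0558,.0358]); o=robot.observe()["position"]
for dz in(.01,.005,0,-.005,-.01,-.019):
    print(dz,[proj(s,p+[dx,dy,dz]).round(1) for dx,dy in((-.009,-.014),(.012,-.012),(0,0))],[proj(w,o+[dx,dy,dz]).round(1) for dx,dy in((.009,.012),(.012,-.010))])
save(s,"s6");i=s["color"][220:295,260:360,::-1]; cv2.imwrite("pics/s6c.png",cv2.resize(i,(800,600),interpolation=cv2.INTER_CUBIC))
E
```

```text
0.01 [array([303.1, 268.8]), array([312.5, 267.1]), array([306.3, 264.4])] [array([302.3, 276.1]), array([352.7, 276.7])]
0.005 [array([303.2, 270.6]), array([312.6, 268.9]), array([306.3, 266.2])] [array([303. , 271.8]), array([351.9, 272.3])]
0 [array([303.2, 272.4]), array([312.6, 270.7]), array([306.4, 268. ])] [array([303.6, 267.6]), array([351.1, 268.2])]
-0.005 [array([303.3, 274.2]), array([312.7, 272.5]), array([306.5, 269.8])] [array([304.2, 263.8]), array([350.4, 264.3])]
-0.01 [array([303.4, 276. ]), array([312.7, 274.3]), array([306.5, 271.5])] [array([304.7, 260.1]), array([349.7, 260.6])]
-0.019 [array([303.5, 279.1]), array([312.8, 277.4]), array([306.6, 274.7])] [array([305.7, 254. ]), array([348.5, 254.4])]
```

View pics/s6c.png

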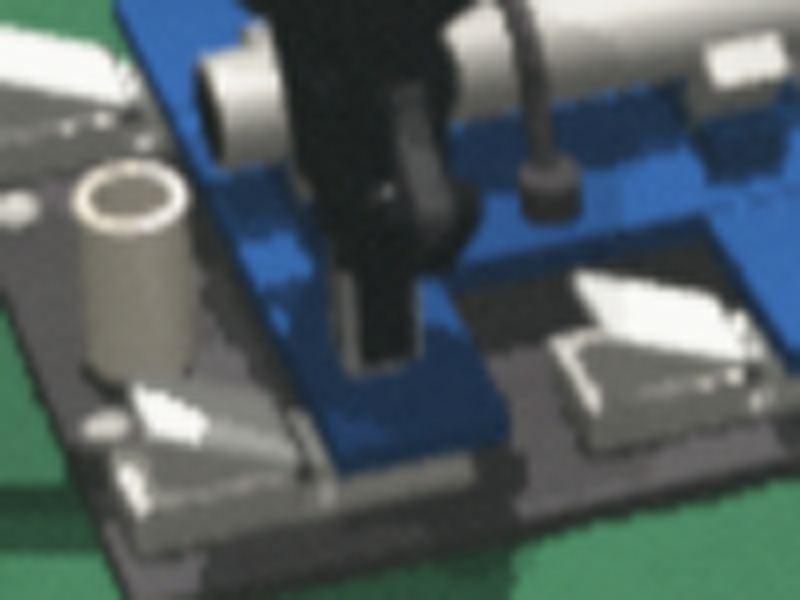

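Emit:
carry_out --motion '[[[0, 0, -0.001], [0, 0, 0]], [[0, 0, -0.001], [0, 0, 0]], [[0, 0, -0.001], [0, 0, 0]], [[0, 0, 0], [0, 0, 0]], [[0, 0, 0], [0, 0, 0]]]'

```text
time: 11.02
position: [0.5604, -0.0557, 0.0299]
tool_rot: [0.757, -0.653, 0.0, 0.0]
contact_force: [-0.4, -0.3, 0.7]
grip_width: -0.0004
```

Emit:
carry_out --motion '[[[0, 0, -0.001], [0, 0, 0]], [[0, 0, -0.001], [0, 0, 0]], [[0, 0, -0.001], [0, 0, 0]], [[0, 0, 0], [0, 0, 0]], [[0, 0, 0], [0, 0, 0]]]'

```text
time: 11.65
position: [0.5605, -0.0558, 0.0285]
tool_rot: [0.757, -0.653, 0.0, 0.0]
contact_force: [-5.1, 1.5, 11.1]
grip_width: -0.0003
```

```bash
python3 - <<'E'
from h import *
st();s=wsnap("w7");s=robot.snapshot("side");st()
i=s["color"][200:310,240:390,::-1]; cv2.imwrite("pics/s7c.png",cv2.resize(i,(800,587),interpolation=cv2.INTER_CUBIC))
E
```

```text
11.65 pos [ 0.5605 -0.0558  0.0285] F [-5.14  1.49 11.06] T [0.16 1.1  0.01] rot [ 0.757 -0.653  0.     0.   ] w -0.0
11.75 pos [ 0.5605 -0.0558  0.0285] F [-6.55  0.98 10.97] T [ 0.13  1.11 -0.04] rot [ 0.757 -0.653  0.     0.   ] w 0.0
```

View pics/s7c.png

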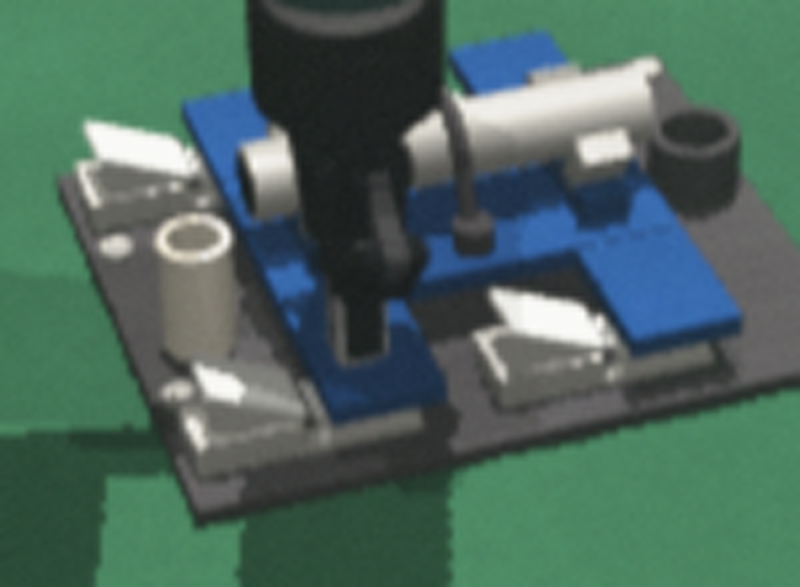

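View pics/w7.png

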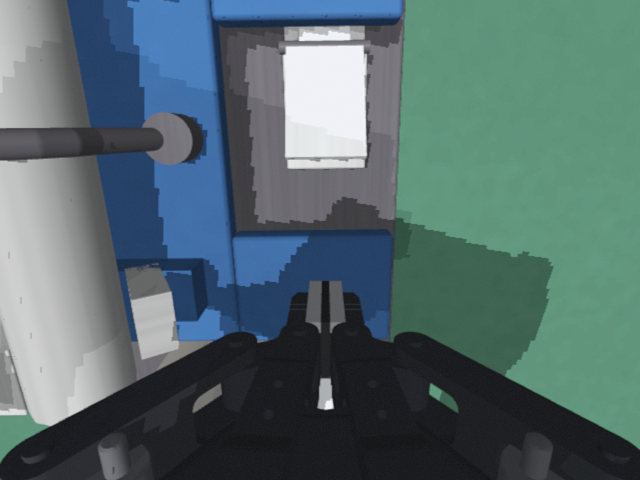

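Emit:
carry_out --motion '[[[0, 0, 0.034], [0, 0, 0]], [[0.0442, 0.0072, 0], [0, 0, 0]], [[0.0442, 0.0072, 0], [0, 0, 0]], [[0.0442, 0.0072, 0], [0, 0, 0]], [[0, 0, -0.02], [0, 0, 0]]]'

```text
time: 12.38
position: [0.6958, -0.0336, 0.0412]
tool_rot: [0.758, -0.653, 0.002, -0.001]
contact_force: [-1.0, -0.2, -0.8]
grip_width: 0.0002
```

Emit:
carry_out --motion '[[[0, 0, -0.007], [0, 0, 0]], [[0, 0, -0.002], [0, 0, 0]], [[0, 0, 0], [0, 0, 0]], [[0, 0, 0], [0, 0, 0]], [[0, 0, 0], [0, 0, 0]]]'

```text
time: 13.0
position: [0.6931, -0.0342, 0.0326]
tool_rot: [0.757, -0.653, 0.0, -0.0]
contact_force: [-0.5, -0.4, 1.2]
grip_width: 0.0005
```

Emit:
carry_out --motion '[[[0, 0, -0.001], [0, 0, 0]], [[0, 0, -0.001], [0, 0, 0]], [[0, 0, -0.001], [0, 0, 0]], [[0, 0, 0], [0, 0, 0]], [[0, 0, 0], [0, 0, 0]]]'

```text
time: 13.62
position: [0.6929, -0.0342, 0.0288]
tool_rot: [0.757, -0.653, 0.0, 0.0]
contact_force: [0.1, 0.8, -0.4]
grip_width: 0.0003
```

Emit:
carry_out --motion '[[[0, 0, -0.001], [0, 0, 0]], [[0, 0, -0.001], [0, 0, 0]], [[0, 0, 0], [0, 0, 0]], [[0, 0, 0], [0, 0, 0]], [[0, 0, 0], [0, 0, 0]]]'

```text
time: 14.25
position: [0.693, -0.0342, 0.0285]
tool_rot: [0.757, -0.653, 0.0, -0.0]
contact_force: [-4.2, 0.3, 8.2]
grip_width: -0.0002
```

Emit:
carry_out --motion '[[[0, 0, 0.045], [0, 0, 0]], [[0, 0, 0.045], [0, 0, 0]], [[-0.009, 0.0588, 0], [0, 0, 0]], [[-0.009, 0.0588, 0], [0, 0, 0]], [[-0.009, 0.0588, 0], [0, 0, 0]]]'

```text
time: 14.88
position: [0.6655, 0.1438, 0.1169]
tool_rot: [0.757, -0.653, 0.0, -0.0]
contact_force: [1.2, 0.2, -0.1]
grip_width: 0.0
```

Emit:
carry_out --motion '[[[0, 0, -0.04], [0, 0, 0]], [[0, 0, -0.035], [0, 0, 0]], [[0, 0, -0.01], [0, 0, 0]], [[0, 0, -0.001], [0, 0, 0]], [[0, 0, 0], [0, 0, 0]]]'

```text
time: 15.5
position: [0.667, 0.1422, 0.0328]
tool_rot: [0.757, -0.653, 0.001, -0.001]
contact_force: [0.1, -1.2, 0.0]
grip_width: 0.0001
```

Emit:
carry_out --motion '[[[0, 0, -0.001], [0, 0, 0]], [[0, 0, -0.001], [0, 0, 0]], [[0, 0, 0], [0, 0, 0]], [[0, 0, 0], [0, 0, 0]], [[0, 0, 0], [0, 0, 0]]]'

```text
time: 16.12
position: [0.6659, 0.1423, 0.0288]
tool_rot: [0.757, -0.653, 0.0, 0.0]
contact_force: [-0.4, -0.0, 0.3]
grip_width: 0.0002
```

Emit:
carry_out --motion '[[[0, 0, -0.001], [0, 0, 0]], [[0, 0, -0.001], [0, 0, 0]], [[0, 0, 0], [0, 0, 0]], [[0, 0, 0], [0, 0, 0]], [[0, 0, 0], [0, 0, 0]]]'

```text
time: 16.75
position: [0.6661, 0.1422, 0.0285]
tool_rot: [0.757, -0.653, 0.0, -0.0]
contact_force: [-5.3, -0.8, 8.5]
grip_width: -0.0001
```

Emit:
carry_out --motion '[[[0, 0, 0.036], [0, 0, 0]], [[-0.0435, -0.0064, 0], [0, 0, 0]], [[-0.0435, -0.0064, 0], [0, 0, 0]], [[-0.0435, -0.0064, 0], [0, 0, 0]], [[0, 0, -0.02], [0, 0, 0]]]'

```text
time: 17.38
position: [0.5339, 0.123, 0.0439]
tool_rot: [0.757, -0.653, 0.001, -0.001]
contact_force: [1.1, 0.6, 1.1]
grip_width: 0.0002
```

Emit:
carry_out --motion '[[[0, 0, -0.01], [0, 0, 0]], [[0, 0, -0.002], [0, 0, 0]], [[0, 0, -0.001], [0, 0, 0]], [[0, 0, -0.001], [0, 0, 0]], [[0, 0, 0], [0, 0, 0]]]'

```text
time: 18.0
position: [0.5357, 0.1231, 0.029]
tool_rot: [0.757, -0.653, 0.0, -0.0]
contact_force: [-0.1, 0.9, 0.1]
grip_width: -0.0003
```

Emit:
carry_out --motion '[[[0, 0, -0.001], [0, 0, 0]], [[0, 0, -0.001], [0, 0, 0]], [[0, 0, 0], [0, 0, 0]], [[0, 0, 0], [0, 0, 0]], [[0, 0, 0], [0, 0, 0]]]'

```text
time: 18.62
position: [0.5357, 0.1231, 0.0276]
tool_rot: [0.757, -0.653, 0.0, -0.0]
contact_force: [-2.9, 0.1, 5.2]
grip_width: 0.0001
```

Emit:
carry_out --motion '[[[0, 0, -0.001], [0, 0, 0]], [[0, 0, -0.001], [0, 0, 0]], [[0, 0, -0.001], [0, 0, 0]], [[0, 0, 0], [0, 0, 0]], [[0, 0, 0], [0, 0, 0]]]'

```text
time: 19.25
position: [0.5355, 0.1233, 0.0249]
tool_rot: [0.757, -0.653, 0.0, -0.0]
contact_force: [-4.6, 0.3, 7.3]
grip_width: 0.0
```

Emit:
carry_out --motion '[[[0, 0, 0.04], [0, 0, 0]], [[-0.0335, -0.005, 0], [0, 0, 0]], [[-0.0335, -0.005, 0], [0, 0, 0]], [[0, 0, 0], [0, 0, 0]], [[0, 0, -0.015], [0, 0, 0]]]'

```text
time: 19.88
position: [0.4701, 0.1133, 0.0497]
tool_rot: [0.757, -0.653, 0.001, -0.002]
contact_force: [-0.5, 0.6, 0.3]
grip_width: 0.0001
```

```bash
python3 - <<'E'
from h import *
st();s=wsnap("w8");s=robot.snapshot("side")
for d in robot.spot_point("side","shim_spot_1"): print(d["p"],ray(s,d["uv"],.0295))
i=s["color"][200:310,240:390,::-1]; cv2.imwrite("pics/s8c.png",cv2.resize(i,(800,587),interpolation=cv2.INTER_CUBIC))
E
```

```text
19.88 pos [0.4701 0.1133 0.0497] F [-0.48  0.55  0.34] T [ 0.01 -0.02 -0.03] rot [ 0.757 -0.653  0.001 -0.002] w 0.0
0.91 [ 0.49852486 -0.05973225  0.0295    ]
0.82 [0.48126313 0.12556503 0.0295    ]
0.66 [ 0.63175806 -0.05438444  0.0295    ]
0.66 [0.72347677 0.05095377 0.0295    ]
```

View pics/s8c.png

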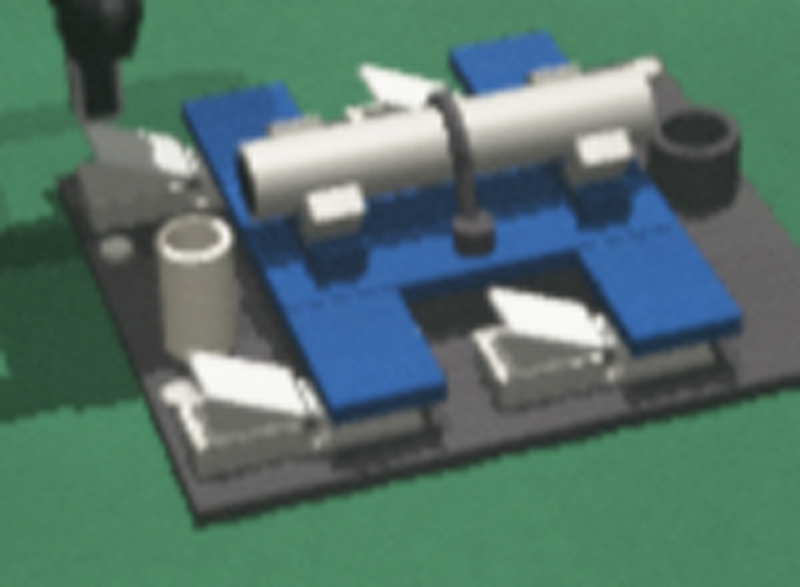

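View pics/w8.png

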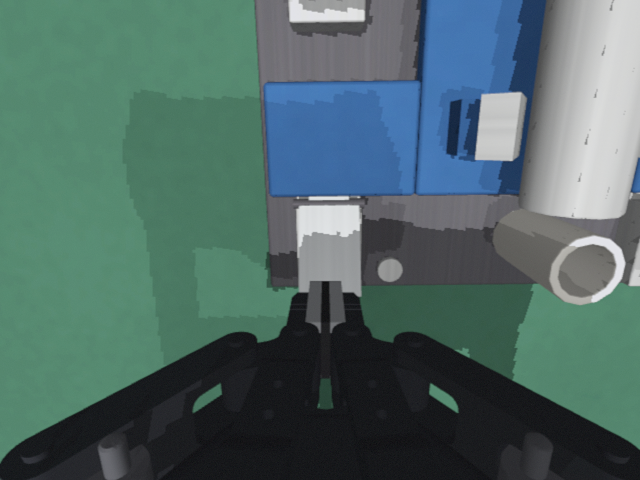

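Emit:
carry_out --motion '[[[0, 0, -0.01], [0, 0, 0]], [[0, 0, -0.006], [0, 0, 0]], [[0, 0, -0.004], [0, 0, 0]], [[0, 0, -0.004], [0, 0, 0]], [[0, 0, -0.003], [0, 0, 0]]]'

```text
time: 20.65
position: [0.4682, 0.113, 0.0217]
tool_rot: [0.757, -0.653, -0.0, 0.0]
contact_force: [-2.3, 0.1, 5.4]
grip_width: 0.0
```

Emit:
carry_out --motion '[[[0, 0, -0.002], [0, 0, 0]], [[0, 0, -0.002], [0, 0, 0]], [[0, 0, -0.001], [0, 0, 0]], [[0, 0, -0.001], [0, 0, 0]], [[0, 0, 0], [0, 0, 0]]]'

```text
time: 21.28
position: [0.4683, 0.113, 0.0159]
tool_rot: [0.757, -0.653, -0.0, 0.0]
contact_force: [-4.1, -0.8, 5.2]
grip_width: -0.0
```

Emit:
carry_out --motion '[[[0, 0, -0.001], [0, 0, 0]], [[0, 0, -0.001], [0, 0, 0]], [[0, 0, 0], [0, 0, 0]], [[0, 0, 0], [0, 0, 0]], [[0, 0, 0], [0, 0, 0]]]'

```text
time: 21.9
position: [0.4684, 0.1131, 0.0154]
tool_rot: [0.757, -0.653, -0.0, 0.0]
contact_force: [-10.9, -1.3, 19.0]
grip_width: 0.0
```

Emit:
carry_out --motion '[[[0, 0, 0.01], [0, 0, 0]], [[0, 0, 0.05], [0, 0, 0]], [[0, 0, 0.05], [0, 0, 0]], [[-0.02, -0.02, 0.05], [0, 0, 0]], [[-0.03, -0.03, 0.04], [0, 0, 0]]]'

```text
time: 22.52
position: [0.4184, 0.0628, 0.2158]
tool_rot: [0.758, -0.653, 0.001, -0.001]
contact_force: [0.6, -0.8, -0.2]
grip_width: -0.0002
```

```bash
python3 - <<'E'
from h import *
st();s=wsnap("w9");s=robot.snapshot("side")
i=s["color"][200:310,240:390,::-1]; cv2.imwrite("pics/s9c.png",cv2.resize(i,(800,587),interpolation=cv2.INTER_CUBIC))
st()
E
```

```text
22.52 pos [0.4184 0.0628 0.2158] F [ 0.56 -0.77 -0.16] T [-0.07 -0.07 -0.02] rot [ 0.758 -0.653  0.001 -0.001] w -0.0
22.62 pos [0.4191 0.0616 0.2193] F [ 0.86  0.24 -0.02] T [-0.    0.05  0.01] rot [ 0.757 -0.654  0.004 -0.003] w 0.0
```

View pics/s9c.png

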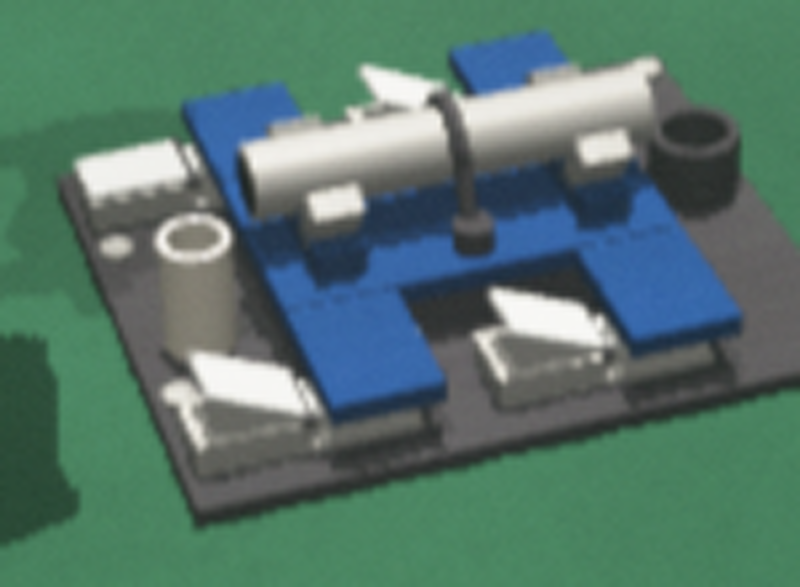

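View pics/w9.png

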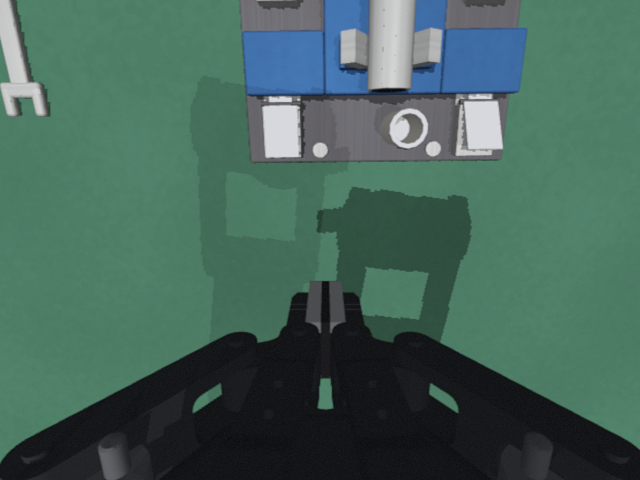

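The side view shows the front left tongue flat (crop 130,170). The other three are standing, and the vice and offcut haven't moved. I'll let the arm settle, then hand in.

Emit:
carry_out --motion '[[[0, 0, 0.01], [0, 0, 0]], [[0, 0, 0], [0, 0, 0]], [[0, 0, 0], [0, 0, 0]], [[0, 0, 0], [0, 0, 0]], [[0, 0, 0], [0, 0, 0]]]'

```text
time: 23.25
position: [0.4184, 0.0632, 0.2234]
tool_rot: [0.757, -0.653, -0.0, 0.0]
contact_force: [-0.5, -0.3, -0.6]
grip_width: -0.0001
```

```bash
python3 - <<'E'
from h import *
st(); print(robot.close_job())
E
```

```text
23.25 pos [0.4184 0.0632 0.2234] F [-0.49 -0.25 -0.56] T [-0.03 -0.03 -0.  ] rot [ 0.757 -0.653 -0.     0.   ] w -0.0
the job is handed in; nothing more can be done
None
```

The rocking foot was the front left one (foot_1), and its shim is now pressed flat. I handed the job in at 23.3 s of the 64 s allowed.

- **Finding the foot:** I pushed the feet in the order 2, 4, 3, 1. Feet 2, 4 and 3 stopped hard at the same height with 8–11 N. Foot_1 gave about 4 mm at 5–7 N.
- **Pressing the shim:** The front left tongue went down at about 5 N, then hit a hard stop at 19 N.
- **Last checks:** In the side and wrist pictures the front left tongue lies flat. The side view shows the other three tongues standing and the vice, offcut and socket where they were. I only compared these by eye. The block was not in view and only the near end of the wrench was, but the arm never went near either. The arm ended about 0.22 m up, with the force reading near zero.
- **Not checked:** I did not push foot_1 again afterwards to confirm that it no longer gives.
- **Disagreement:** The shut fingertips touched about 33 mm higher on the tool than the stated 19 mm ahead of the TCP. I went by the contact force and the pictures instead. Each push also showed a sideways force of 3–11 N towards the robot, with no visible shift of the vice.

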